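# Find the jig's rocking corner and shim it

### The arm

A 6-joint arm with a two-finger parallel gripper is mounted at the origin on the work surface. World frame = base frame: x ahead of the robot, y to its left, z up, the work surface at z = 0. Lengths are in m, angles in rad, forces in N, time in s.
With the tool pointing down it reaches from about 0.25 to 0.725 m from the base axis. Payload 4 kg.
Tool frame: the origin (TCP) lies on the centre line of the jaws, within the pads' length; the fingertips stand 22 mm ahead of it and the grasp point (between the pads) lies 3 mm ahead of it; z points along the fingers, y is the line along which they close (so a half turn about z gives the same grasp; the last joint's range is limited). The gripper opens to 85 mm and grips with 20 to 120 N. Pads are 22 mm wide; open, the fingers measure 114 mm over their backs; the gripper's body (76 mm by 85 mm) begins 54 mm behind the grasp point. The pads swing forward as they close: fully open they stand 13 mm farther back than shut.
Start: joints at [-1.151, 0.241, 0.005, 1.335, 0, 1.571], TCP at [0.204, -0.457, 0.253] pointing down, gripper open.
Joint ranges: [-2.72, 2.72], [-1.05, 1.87], [-1.09, 1.28], [-1.99, 2.15], [-1.42, 1.44], [-3.14, 3.14]. Speed limits (rad/s): [2.79, 2.79, 3.14, 3.14, 3.14, 3.14].

### API

Orientations are given as a unit quaternion [x, y, z, w].
In Python, from workcell import bot gives the robot as it stands.
- The arm moves only by the shell command python3 -m inch 'ROWS'. ROWS is JSON, one flat list of numbers, 7 for each row, row after row: the shift along the world's x, y, z in mm, then the turn, a rotation vector about the world's x, y, z in rad, then the opening in per cent of the stroke, from 0 (shut) to 100 (fully open). A call has 1 to 8 rows; each row is the pose to reach, as a shift and turn from the pose commanded when the call began; what a row does not reach only later rows make up. A row lasts 1/12 s, in which the tool goes at most 41.7 mm and 7.16 degrees, less where a joint would pass 70% of its speed; a pose out of reach is approached as far as the arm can. A call with a gripper value outside its range is refused whole. The fingers move at their own pace and stop on an object; the grip force is fixed at half the most. Time passes only in rows, so rows that repeat a pose let the fingers close. It gives the time, the measured TCP pose, the force, the opening and the grip force at its end, in the units of the state.
- bot.get_obs(): the state, without advancing time (a new reading comes with each control period).
- bot.camera(name): name is "scene" or "top"; returns the picture (420x560x3 uint8, blue, green, red); there is no depth.
- bot.camera_info(name): a dict with "intrinsics" (3x3 intrinsics, pixels), "camera_from_world" (4x4, takes a point from world to camera coordinates). Camera axes: x right, y down, z forward; pixel columns grow to the right and rows downward; lengths in m; the calibration is good to about 2 mm. A picture is of the moment at which its call begins. camera_info takes no time and is no camera call.
- bot.job_done(): hands the job in; it is judged then, once.
Trained networks look in the newest picture that a camera, given by its name, has taken for a name from the list of things; names that differ only in an ending like _2 or _b are one class to them, and where a whole thing is asked for, a point or a joint stands for the part that bears it (a point fixed in the world has none). Each returns a list of dicts, best first, with "confidence" (0 to 1); they miss things now and then, are a little off and sometimes report something else, mostly with a low value. They report only what shows in the picture. A call takes as long as a camera call. They do not tell look-alikes from the thing itself.
- bot.silhouettes(camera, target): "mask" (420x560 bool, what is visible of it) and "uv" ([column, row] in pixels, amid what is visible of it).
- bot.spot_point(camera, target): "uv" ([column, row] in pixels: a listed point, or the origin of a listed thing).
The state is a dict: "clock": time; "joint_pos": joint angles; "joint_vel": joint speeds; "tau": joint torques, N m; "eef_pos": TCP position; "tool_rot": TCP orientation; "ft_force": force on the tool from outside, world axes, zero at the start; "ft_torque": the same for the moment, N m; "grip_width": finger opening in m; "grasp_force": force on a finger pad.
Only numpy, scipy, OpenCV 4.12 (cv2) and the standard library are available. Lean on these libraries where they do the work, as an engineer would, in place of code of your own. Each camera call takes 0.05 s, during which the arm holds its last target. There are 200 camera calls.

### The job

The squaring jig rocks on its packing blocks: press down on the corners of its plate with a fingertip, one after another, until you find the one that sinks. Push that corner's steel shim in until its upturned tab lies flat against the plate's edge, then press the same corner again to check that it now sits solid. Only press and push: do not lift or shift the jig, leave the other three shims where they are and the things around undisturbed.

Things in the scene. Friction and masses are not known exactly. Their poses are not given: they have to be found in the camera images.
- jig: squaring jig: bare aluminium plate 180 (x) by 220 (y) by 12 mm, 2 to 2.8 kg, lying loose on 4 corner supports, underside 18 mm and top 30 mm above the bench. Origin on the bench under its centre; x to the rear (about away from the robot), y left, z up. Fence, pine rails and toggle clamp in its middle, up to 52 mm above the plate, within x -100 to 81, y -65 to 65 mm; corners bare
- corner_fl (a point): where to press: top of the plate at its front left corner, 70 mm in x and 93 mm in y from its centre, over the support. 30 mm high when level. Three corners stand on solid supports and give under 1 mm at 10 N; one, not told apart by eye and different each run, has only a sprung buffer: level at rest, it gives from 2 N, sinks 4.5 mm by 5 N, stops, springs back.
- corner_fr (a point): where to press: top of the plate at its front right corner, 70 mm in x and 93 mm in y from its centre, over the support. 30 mm high when level. Three corners stand on solid supports and give under 1 mm at 10 N; one, not told apart by eye and different each run, has only a sprung buffer: level at rest, it gives from 2 N, sinks 4.5 mm by 5 N, stops, springs back.
- corner_rl (a point): where to press: top of the plate at its rear left corner, 70 mm in x and 93 mm in y from its centre, over the support. 30 mm high when level. Three corners stand on solid supports and give under 1 mm at 10 N; one, not told apart by eye and different each run, has only a sprung buffer: level at rest, it gives from 2 N, sinks 4.5 mm by 5 N, stops, springs back.
- corner_rr (a point): where to press: top of the plate at its rear right corner, 70 mm in x and 93 mm in y from its centre, over the support. 30 mm high when level. Three corners stand on solid supports and give under 1 mm at 10 N; one, not told apart by eye and different each run, has only a sprung buffer: level at rest, it gives from 2 N, sinks 4.5 mm by 5 N, stops, springs back.
- tab_fl (a point): front left shim, a 5 mm steel fork lying on a dark wooden packing block (44 by 80 by 12 mm) that sticks out 45 mm at the plate's left (+y) edge. Point: centre of the outer face of its upturned tab, 28 mm up; tab 34 mm wide along the jig's x, 3 mm thick, 12 to 38 mm above the bench. Pushed from outside it slides along the jig's y, in under the plate.
- shim_fl (a joint): travel of the front left shim towards the plate, m: 0 to 0.006 at the start (tab 34 to 28 mm off the plate's edge), 0.034 fully home (tab flat on the edge; the shim then bears the corner, about 1 mm play). 1.5 N friction, stays where left, cannot be lifted. At a solid corner it stops against the support at about 0.015.
- tab_fr (a point): front right shim, a 5 mm steel fork lying on a dark wooden packing block (44 by 80 by 12 mm) that sticks out 45 mm at the plate's right (-y) edge. Point: centre of the outer face of its upturned tab, 28 mm up; tab 34 mm wide along the jig's x, 3 mm thick, 12 to 38 mm above the bench. Pushed from outside it slides along the jig's y, in under the plate.
- shim_fr (a joint): travel of the front right shim towards the plate, m: 0 to 0.006 at the start (tab 34 to 28 mm off the plate's edge), 0.034 fully home (tab flat on the edge; the shim then bears the corner, about 1 mm play). 1.5 N friction, stays where left, cannot be lifted. At a solid corner it stops against the support at about 0.015.
- tab_rl (a point): rear left shim, a 5 mm steel fork lying on a dark wooden packing block (44 by 80 by 12 mm) that sticks out 45 mm at the plate's left (+y) edge. Point: centre of the outer face of its upturned tab, 28 mm up; tab 34 mm wide along the jig's x, 3 mm thick, 12 to 38 mm above the bench. Pushed from outside it slides along the jig's y, in under the plate.
- shim_rl (a joint): travel of the rear left shim towards the plate, m: 0 to 0.006 at the start (tab 34 to 28 mm off the plate's edge), 0.034 fully home (tab flat on the edge; the shim then bears the corner, about 1 mm play). 1.5 N friction, stays where left, cannot be lifted. At a solid corner it stops against the support at about 0.015.
- tab_rr (a point): rear right shim, a 5 mm steel fork lying on a dark wooden packing block (44 by 80 by 12 mm) that sticks out 45 mm at the plate's right (-y) edge. Point: centre of the outer face of its upturned tab, 28 mm up; tab 34 mm wide along the jig's x, 3 mm thick, 12 to 38 mm above the bench. Pushed from outside it slides along the jig's y, in under the plate.
- shim_rr (a joint): travel of the rear right shim towards the plate, m: 0 to 0.006 at the start (tab 34 to 28 mm off the plate's edge), 0.034 fully home (tab flat on the edge; the shim then bears the corner, about 1 mm play). 1.5 N friction, stays where left, cannot be lifted. At a solid corner it stops against the support at about 0.015.
- screw_jar: small glass jar with steel lid, 46 mm across, 58 mm tall, beside the jig's left edge between the two left shims; leave standing
- offcut: pine offcut 45 by 32 by 30 mm beside the jig's right edge between the two right shims; leave
- square: try square lying behind the jig, wooden stock 62 mm, steel blade 105 mm, 14 mm high; leave
- mallet: wooden mallet lying at the right of the bench, 280 mm long, head 120 by 62 by 60 mm; leave
- glue: pale yellow glue bottle at the left, 62 mm across, 176 mm tall; leave standing
- chisel: chisel lying at the right, 255 mm long, 30 mm thick; leave
- tape: tape measure standing at the left, 64 by 36 by 60 mm; leave
Not all that is in view belongs to the job. What is shaped like the part that bears tab_fr but blue or yellow is not meant. Leave any yellow look-alike of the part that bears tab_rl alone.

How it is judged:
By the outcome, as a careful person would: the job done as asked, in the order asked, and still so for the second after the job is handed in, with the robot touching nothing.
It also fails if it takes over 61 s, if anything falls off the work surface, if the arm or the gripper's body presses on something with over 40 N, if the wrist force passes 120 N, or if a joint passes its speed limit or range.

## Working session

There is one attempt and no reset: what is moved stays moved. The work goes in short steps, Python scripts to look and compute and a shell command to move; the robot and the scene stay as the last step left them, time stands still between calls to the robot, and variables do not carry over. Pictures are saved under pics/ and viewed, at most 10 in all, crops included, and the job is handed in when it is done.

```bash
mkdir -p pics; cat > h.py <<'E'
import numpy as np,cv2
from workcell import bot
def cam(n):
    i=bot.camera_info(n);return np.array(i["intrinsics"]),np.array(i["camera_from_world"])
def onz(n,uv,z):
    K,T=cam(n);d=T[:3,:3].T@np.linalg.inv(K)@[uv[0],uv[1],1];c=-T[:3,:3].T@T[:3,3]
    return c+d*(z-c[2])/d[2]
def proj(n,p):
    K,T=cam(n);q=K@(T[:3,:3]@p+T[:3,3]);return q[:2]/q[2]
def tri(uvs):
    A=[]
    for n,uv in uvs:
        K,T=cam(n);P=K@T[:3];A+= [uv[0]*P[2]-P[0],uv[1]*P[2]-P[1]]
    X=np.linalg.svd(np.array(A))[2][-1];return X[:3]/X[3]
E
python3 - <<'E'
from h import *
for n in("top","scene"):
    cv2.imwrite(f"pics/{n}0.png",bot.camera(n))
Z=dict(jig=0,corner=.03,tab=.028)
for t in["jig"]+[a+b for a in("corner_","tab_") for b in("fl","fr","rl","rr")]:
    for n in("top","scene"):
        r=bot.spot_point(n,t)
        print(t,n,[(np.round(x["uv"],1).tolist(),round(x["confidence"],2),np.round(onz(n,x["uv"],Z[t.split("_")[0]])[:2],4).tolist()) for x in r[:3]])
o=bot.get_obs();print(o["clock"],o["eef_pos"],o["tool_rot"],o["ft_force"])
E
```

```text
jig top [([262.8, 206.3], 0.64, [0.5659, 0.0107])]
jig scene [([294.5, 212.0], 0.97, [0.5629, 0.0247])]
corner_fl top [([227.8, 236.8], 0.64, [0.4853, 0.0972])]
corner_fl scene [([302.6, 180.7], 0.59, [0.4848, 0.0986]), ([401.7, 186.7], 0.59, [0.6501, 0.3228]), ([350.4, 194.2], 0.33, [0.6057, 0.1786])]
corner_fr top [([303.0, 223.9], 0.78, [0.5145, -0.0895])]
corner_fr scene [([247.3, 207.4], 0.82, [0.5136, -0.0936]), ([349.0, 194.4], 0.68, [0.6045, 0.1747])]
corner_rl top []
corner_rl scene [([334.6, 197.7], 0.68, [0.5967, 0.1321]), ([235.9, 216.3], 0.38, [0.5318, -0.1367])]
corner_rr top [([292.0, 166.9], 0.91, [0.6616, -0.0654])]
corner_rr scene [([284.7, 232.9], 0.8, [0.6536, -0.0594])]
tab_fl top [([207.5, 244.3], 0.46, [0.4678, 0.1472])]
tab_fl scene [([315.2, 176.6], 0.52, [0.4838, 0.1421])]
tab_fr top [([331.4, 279.6], 0.72, [0.3768, -0.1552]), ([185.0, 218.1], 0.66, [0.5339, 0.2038]), ([369.7, 249.8], 0.65, [0.4476, -0.253])]
tab_fr scene [([236.4, 215.3], 0.58, [0.5265, -0.1327]), ([179.0, 216.5], 0.45, [0.4544, -0.2655]), ([206.0, 185.8], 0.42, [0.3649, -0.1485])]
tab_rl top [([151.1, 142.9], 0.57, [0.7304, 0.2949]), ([201.9, 188.1], 0.41, [0.6098, 0.1631])]
tab_rl scene [([349.3, 196.7], 0.63, [0.6114, 0.171]), ([407.7, 203.5], 0.51, [0.7157, 0.2891]), ([316.2, 173.8], 0.49, [0.4734, 0.1522])]
tab_rr top [([335.3, 189.6], 0.56, [0.6012, -0.1741]), ([309.6, 167.6], 0.49, [0.6597, -0.1105])]
tab_rr scene [([266.4, 243.0], 0.47, [0.6614, -0.1166]), ([282.4, 231.7], 0.28, [0.6447, -0.061])]
1.0 [ 0.20379949 -0.45660359  0.25332875] [9.78050491e-01 2.08368028e-01 4.63585745e-07 3.48479598e-05] [ 0.69641821 -0.42105231 -0.37968698]
```

View pics/top0.png

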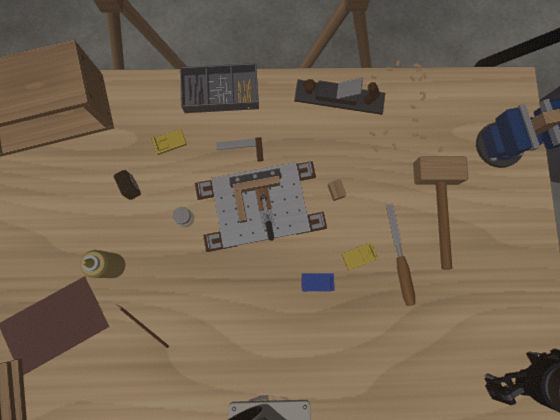

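View pics/scene0.png

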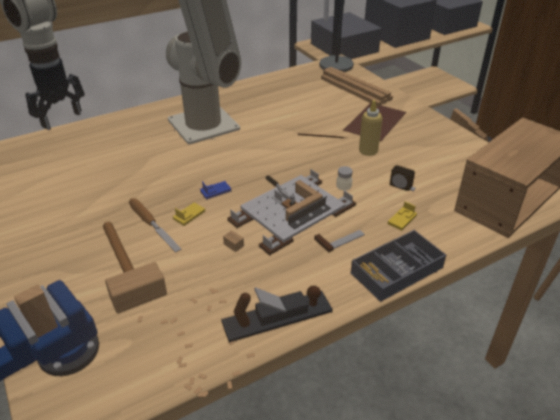

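```bash
python3 - <<'E'
from h import *
from scipy.optimize import least_squares
import itertools
for n in("top","scene"): bot.camera(n)
S=dict(fl=(-1,1),fr=(-1,-1),rl=(1,1),rr=(1,-1))
ob=[]
for n in("top","scene"):
    for k,(a,b) in S.items():
        for t,X in(("corner_",(a*.07,b*.093,.03)),("tab_",(a*.07,b*.144,.028))):
            for r in bot.spot_point(n,t+k): ob.append((n,t+k,X,np.array(r["uv"])))
def w(p,X):
    c,s=np.cos(p[2]),np.sin(p[2]);return np.array([p[0]+c*X[0]-s*X[1],p[1]+s*X[0]+c*X[1],X[2]])
f=lambda p:np.concatenate([proj(n,w(p,X))-uv for n,t,X,uv in ob])
p0=[.567,.01,.154]
ob=[o for o in ob if np.linalg.norm(proj(o[0],w(p0,o[2]))-o[3])<10]
for n in("top","scene",None):
    full=ob
    if n: ob=[o for o in ob if o[0]==n]
    r=least_squares(f,p0,loss="soft_l1");print(n,r.x,r.cost);ob=full
for o in ob: print(o[0],o[1],np.round(o[3]-proj(o[0],w(r.x,o[2])),1))
m=bot.silhouettes("top","jig")
print(len(m), m and cv2.minAreaRect(np.argwhere(m[0]["mask"])[:,::-1].astype(np.float32)))
im=bot.camera("top").copy()
P=r.x
for X in [(a*.09,b*.11,.03) for a in(1,-1) for b in(1,-1)]+[(a*.07,b*.093,.03) for a in(1,-1) for b in(1,-1)]+[(a*.07,b*.147,.028) for a in(1,-1) for b in(1,-1)]:
    pass
big=cv2.resize(im[140:270,180:350],None,fx=4.5,fy=4.5,interpolation=cv2.INTER_CUBIC)
for X in [(a*.09,b*.11,.03) for a in(1,-1) for b in(1,-1)]+[(a*.07,b*.093,.03) for a in(1,-1) for b in(1,-1)]+[(a*.07,b*.144,.038) for a in(1,-1) for b in(1,-1)]:
    u=(proj("top",w(P,X))-[180,140]+.5)*4.5; cv2.circle(big,tuple(int(v) for v in u),3,(0,0,255),1)
cv2.imwrite("pics/fit.png",big)
for k,(a,b) in S.items(): print(k,np.round(w(P,(a*.07,b*.093,.03)),4),np.round(w(P,(a*.07,b*.147,.028)),4))
E
```

```text
top [0.56679155 0.01716535 0.18644319] 10.07152242767913
scene [0.56621758 0.01697629 0.16891203] 11.938172855076434
None [0.56648249 0.01685205 0.17706599] 22.617136833798416
top corner_fl [-1.3  0.1]
top tab_fl [-2.1 -1.5]
top corner_fr [0.5 0.1]
top tab_fr [ 0.6 -1.4]
top corner_rl [-2.5  1.7]
top tab_rl [1.9 1.9]
top tab_rr [ 1.7 -1.5]
scene corner_fl [3.2 1.2]
scene tab_fl [1.  2.3]
scene corner_fr [-1.1 -0.3]
scene tab_fr [-2.2 -0.3]
scene corner_rl [-2.7 -2.6]
scene tab_rl [ 0.6 -1.1]
scene corner_rr [-0.4  0.6]
scene tab_rr [ 0.9 -0.9]
1 ((259.8338623046875, 204.74111938476562), (71.79208374023438, 88.64019012451172), 79.5625228881836)
fl [0.4812 0.0961 0.03  ] [0.4717 0.1492 0.028 ]
fr [ 0.514 -0.087  0.03 ] [ 0.5235 -0.1402  0.028 ]
rl [0.619  0.1207 0.03  ] [0.6095 0.1739 0.028 ]
rr [ 0.6518 -0.0624  0.03  ] [ 0.6613 -0.1155  0.028 ]
```

View pics/fit.png

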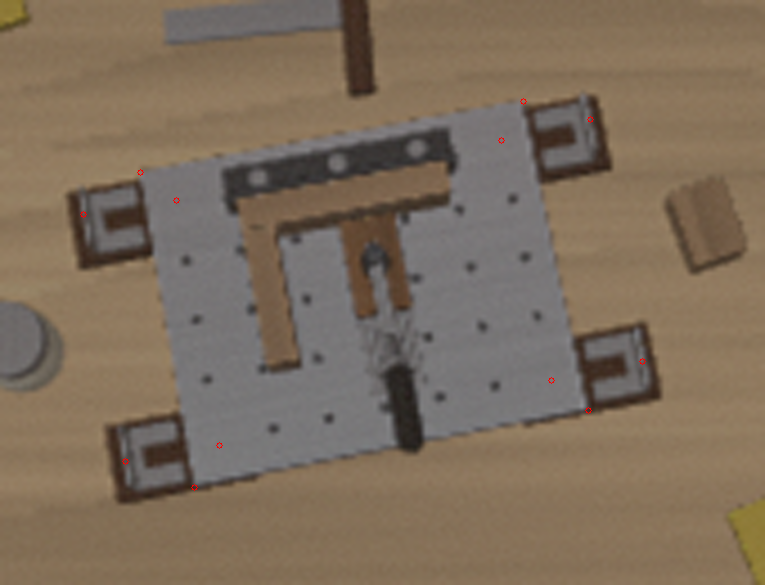

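```bash
python3 -m inch '[310,370,-133,0,0,-0.24,0,310,370,-133,0,0,-0.24,0,310,370,-133,0,0,-0.24,0,310,370,-133,0,0,-0.24,0,310,370,-133,0,0,-0.24,0,310,370,-133,0,0,-0.24,0,310,370,-133,0,0,-0.24,0,310,370,-133,0,0,-0.24,0]'
```

```text
clock: 2.67
eef_pos: [0.4066, -0.2144, 0.1666]
tool_rot: [0.996, 0.09, 0.0, 0.0]
ft_force: [1.0, -0.7, -0.4]
grip_width: -0.0001
grasp_force: 0.0
```

```bash
python3 -m inch '[105,125,-45,0,0,-0.06,0,105,125,-45,0,0,-0.06,0,105,125,-45,0,0,-0.06,0,105,125,-45,0,0,-0.06,0,105,125,-45,0,0,-0.06,0,105,125,-45,0,0,-0.06,0]'; python3 - <<'E'
from h import *
o=bot.get_obs();print(o["eef_pos"],o["tool_rot"],o["ft_force"],o["clock"])
E
```

```text
clock: 3.17
eef_pos: [0.5112, -0.0889, 0.1207]
tool_rot: [0.998, 0.062, -0.001, -0.0]
ft_force: [0.4, 0.5, 0.9]
grip_width: 0.0003
grasp_force: 0.0
[ 0.5112051  -0.08886268  0.1207039 ] [ 9.98066741e-01  6.21455108e-02 -8.26914916e-04 -1.80991620e-04] [0.35570068 0.49173702 0.9367366 ] 3.1667
```

```bash
python3 -m inch '[3,2,-30,0,0,0.055,0,3,2,-60,0,0,0.055,0,3,2,-64,0,0,0.055,0,3,2,-66,0,0,0.055,0,3,2,-67,0,0,0.055,0,3,2,-68,0,0,0.055,0,3,2,-69,0,0,0.055,0,3,2,-69,0,0,0.055,0]'
```

```text
clock: 3.83
eef_pos: [0.5144, -0.0894, 0.0541]
tool_rot: [0.996, 0.087, 0.001, 0.0]
ft_force: [0.2, 0.3, 0.4]
grip_width: 0.0002
grasp_force: 0.0
```

```bash
python3 -m inch '[0,1,-1,0,0,0,0,0,1,-2,0,0,0,0,0,1,-3,0,0,0,0,0,1,-3,0,0,0,0]'; python3 -m inch '[0,0,-1,0,0,0,0,0,0,-1,0,0,0,0]'
```

```text
clock: 4.17
eef_pos: [0.514, -0.0881, 0.0502]
tool_rot: [0.996, 0.087, 0.001, 0.0]
ft_force: [-1.8, 0.0, 2.9]
grip_width: -0.0004
grasp_force: 1.5
clock: 4.33
eef_pos: [0.514, -0.0881, 0.049]
tool_rot: [0.996, 0.087, 0.0, 0.0]
ft_force: [0.5, -0.6, 3.9]
grip_width: 0.0002
grasp_force: 1.7
```

```bash
python3 -m inch '[0,0,-1,0,0,0,0,0,0,-1,0,0,0,0]';python3 -m inch '[0,0,-1,0,0,0,0,0,0,-1,0,0,0,0]'; python3 -m inch '[0,0,-1,0,0,0,0,0,0,-1,0,0,0,0]'
```

```text
clock: 4.5
eef_pos: [0.5139, -0.0882, 0.0479]
tool_rot: [0.996, 0.087, 0.0, 0.0]
ft_force: [0.2, -1.8, 3.3]
grip_width: -0.0001
grasp_force: 2.0
clock: 4.67
eef_pos: [0.5139, -0.0882, 0.0475]
tool_rot: [0.996, 0.087, 0.0, 0.0]
ft_force: [-1.2, -1.0, 7.2]
grip_width: -0.0002
grasp_force: 4.1
clock: 4.83
eef_pos: [0.5139, -0.0882, 0.0473]
tool_rot: [0.996, 0.087, 0.001, 0.0]
ft_force: [-3.4, -0.4, 13.2]
grip_width: 0.0003
grasp_force: 6.8
```

```bash
python3 -m inch '[0,0,35,0,0,0,0,4,-25,55,0,0,0,0,10,-60,55,0,0,0,0,16,-88,50,0,0,0,0,16,-88,50,0,0,0,0,16,-88,20,0,0,0,0,16,-88,-3,0,0,0,0,16,-88,-3,0,0,0,0]'; python3 - <<'E'
from h import *
o=bot.get_obs();print(o["eef_pos"],o["ft_force"])
for n in("top","scene"):
  im=bot.camera(n);u=proj(n,np.array([.525,-.14,.03])).astype(int)
  cv2.imwrite(f"pics/a_{n}.png",cv2.resize(im[max(u[1]-50,0):u[1]+50,u[0]-60:u[0]+60],None,fx=5,fy=5,interpolation=cv2.INTER_CUBIC))
a=cv2.imread("pics/a_top.png");b=cv2.imread("pics/a_scene.png")
cv2.imwrite("pics/a.png",cv2.resize(np.hstack([a,b]),(800,333)))
E
```

```text
clock: 5.5
eef_pos: [0.525, -0.1742, 0.0375]
tool_rot: [0.996, 0.087, -0.005, -0.003]
ft_force: [-1.1, 0.8, -0.9]
grip_width: -0.0002
grasp_force: 0.0
[ 0.52498811 -0.17419424  0.03748334] [-1.11613863  0.8071269  -0.92436658]
```

View pics/a.png

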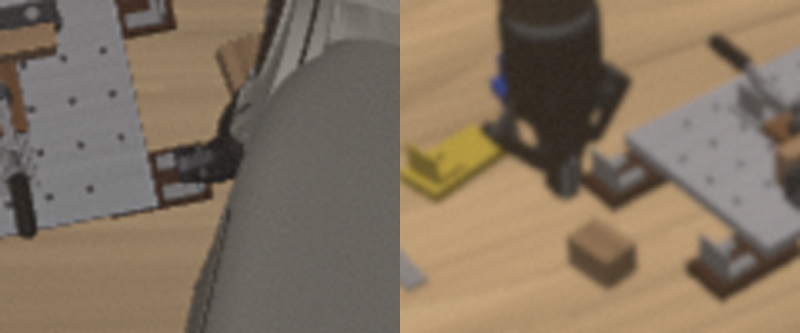

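```bash
python3 -m inch '[0,0,4,0,0,0,0,0,0,4,0,0,0,0]'
```

```text
clock: 5.77
eef_pos: [0.5311, -0.1761, 0.0489]
tool_rot: [0.996, 0.088, 0.002, 0.001]
ft_force: [-0.2, -0.1, 1.5]
grip_width: -0.0003
grasp_force: 0.0
```

```bash
python3 -m inch '[0,0,-6,0,0,0,0,-1,6,-6,0,0,0,0,-2,12,-6,0,0,0,0,-3,17,-6,0,0,0,0,-4,21,-6,0,0,0,0,-5,25,-6,0,0,0,0,-5,29,-6,0,0,0,0,-5,29,-6,0,0,0,0]'
```

```text
clock: 6.43
eef_pos: [0.5243, -0.1462, 0.0408]
tool_rot: [0.996, 0.088, -0.0, -0.0]
ft_force: [-0.3, -0.7, -0.0]
grip_width: 0.0002
grasp_force: 0.0
```

```bash
python3 -m inch '[-1,3,0,0,0,0,0,-1,6,0,0,0,0,0,-2,9,0,0,0,0,0,-2,12,0,0,0,0,0,-3,15,0,0,0,0,0,-3,15,0,0,0,0,0]'; python3 - <<'E'
from h import *
o=bot.get_obs();print(o["eef_pos"],o["ft_force"])
im=bot.camera("scene");u=proj("scene",np.array([.525,-.14,.03])).astype(int)
cv2.imwrite("pics/b.png",cv2.resize(im[u[1]-35:u[1]+35,u[0]-40:u[0]+40],None,fx=8,fy=8,interpolation=cv2.INTER_CUBIC))
E
```

```text
clock: 6.93
eef_pos: [0.5217, -0.1312, 0.0408]
tool_rot: [0.996, 0.088, 0.0, -0.0]
ft_force: [0.7, -0.2, 0.2]
grip_width: 0.0001
grasp_force: 0.1
[ 0.52166833 -0.13122155  0.0408411 ] [ 0.69814267 -0.21573394  0.18911128]
```

View pics/b.png

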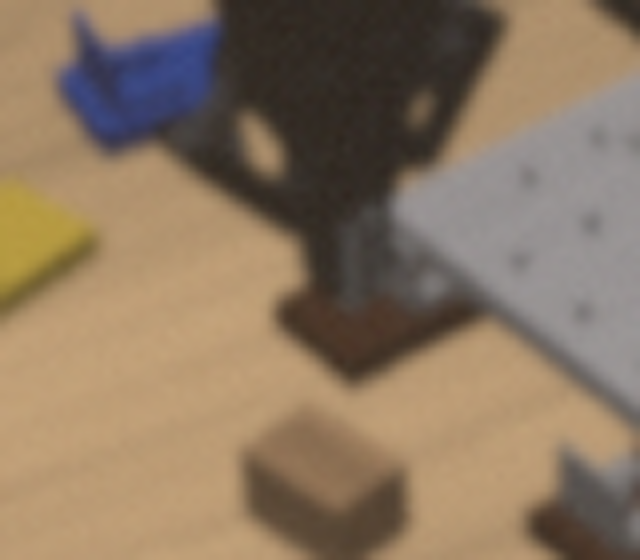

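```bash
python3 -m inch '[-0.5,3,0,0,0,0,0,-1,6,0,0,0,0,0,-1,6,0,0,0,0,0]'; python3 -m inch '[-0.3,1.5,0,0,0,0,0,-0.5,3,0,0,0,0,0,-0.5,3,0,0,0,0,0]'
```

```text
clock: 7.23
eef_pos: [0.5205, -0.1254, 0.0408]
tool_rot: [0.996, 0.088, 0.0, -0.0]
ft_force: [-0.2, -0.7, 0.2]
grip_width: -0.0001
grasp_force: 0.2
clock: 7.48
eef_pos: [0.52, -0.1227, 0.0408]
tool_rot: [0.996, 0.087, 0.0, -0.0]
ft_force: [0.9, -0.4, 0.5]
grip_width: -0.0
grasp_force: 0.4
```

```bash
python3 -m inch '[-0.3,1.5,0,0,0,0,0,-0.3,1.5,0,0,0,0,0]'
```

```text
clock: 7.65
eef_pos: [0.5197, -0.1213, 0.0408]
tool_rot: [0.996, 0.087, 0.0, -0.0]
ft_force: [0.1, -1.2, 0.5]
grip_width: 0.0001
grasp_force: 0.5
```

```bash
for i in 1 2; do python3 -m inch '[-0.2,1,0,0,0,0,0,-0.2,1,0,0,0,0,0]' | sed -n '2p;4p'; done; python3 - <<'E'
from h import *
im=bot.camera("scene");u=proj("scene",np.array([.525,-.14,.03])).astype(int)
cv2.imwrite("pics/c.png",cv2.resize(im[u[1]-35:u[1]+35,u[0]-40:u[0]+40],None,fx=8,fy=8,interpolation=cv2.INTER_CUBIC))
E
```

```text
eef_pos: [0.5197, -0.1211, 0.0409]
ft_force: [0.5, -4.1, 0.5]
eef_pos: [0.5197, -0.121, 0.0409]
ft_force: [1.7, -7.0, 0.3]
```

View pics/c.png

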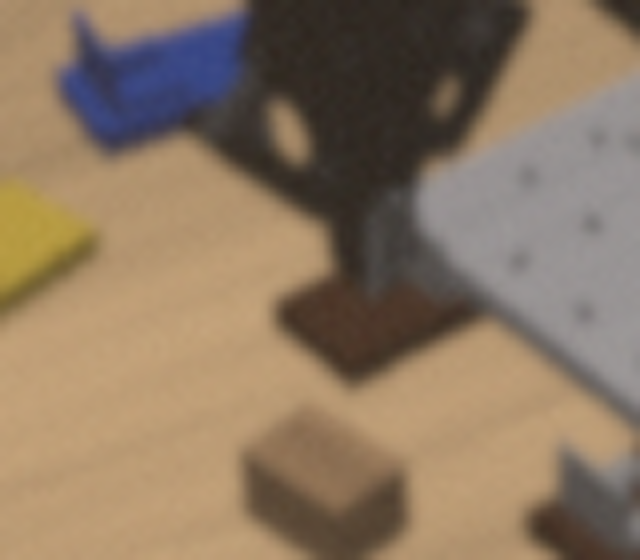

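```bash
python3 -m inch '[1,-6,0,0,0,0,0,3,-16,0,0,0,0,0,3,-16,0,0,0,0,0,3,-16,35,0,0,0,0,3,-16,58,0,0,0,0,-6,15,58,0,0,0,0,-6,31,55,0,0,0,0,-6,31,55,0,0,0,0]'|sed -n '2p;4p'; python3 -m inch '[0,0,0,0,0,0,0,0,0,0,0,0,0,0]'|sed -n '2p;4p'
python3 - <<'E'
from h import *
im=bot.camera("scene");u=proj("scene",np.array([.525,-.14,.03])).astype(int)
a=im[u[1]-35:u[1]+35,u[0]-40:u[0]+40]
cv2.imwrite("pics/d.png",cv2.resize(a,None,fx=8,fy=8,interpolation=cv2.INTER_CUBIC))
E
```

```text
eef_pos: [0.5126, -0.0859, 0.0958]
ft_force: [-1.3, 0.0, -0.6]
eef_pos: [0.5134, -0.0887, 0.0956]
ft_force: [-1.1, 0.6, 0.4]
```

View pics/d.png

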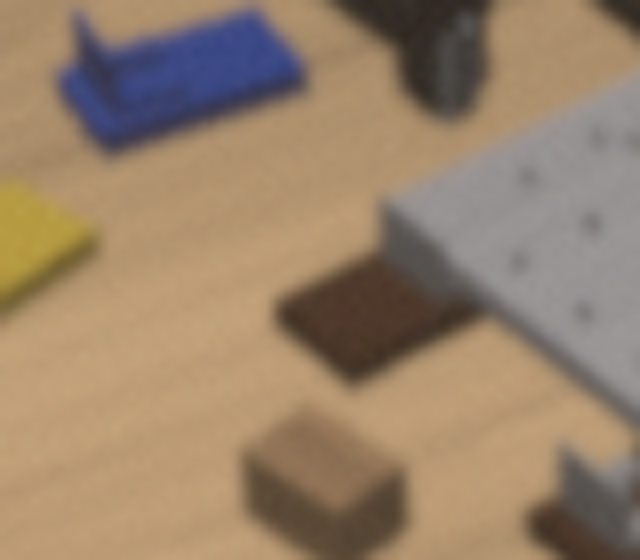

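The tab now lies flat on the plate's edge (around pixel 420,240), and the jig has not moved. Next I press the same corner again.

```bash
python3 -m inch '[0,0,-25,0,0,0,0,0,0,-36,0,0,0,0,0,0,-40,0,0,0,0,0,0,-42,0,0,0,0,0,0,-43,0,0,0,0,0,0,-44,0,0,0,0,0,0,-44,0,0,0,0]'|sed -n '2p;4p'; for i in 1 2 3; do python3 -m inch '[0,0,-1,0,0,0,0,0,0,-1,0,0,0,0]'|sed -n '2p;4p'; done
```

```text
eef_pos: [0.514, -0.0887, 0.0523]
ft_force: [0.1, 0.2, 0.1]
eef_pos: [0.514, -0.0887, 0.0515]
ft_force: [0.2, -0.7, 1.7]
eef_pos: [0.514, -0.0887, 0.0513]
ft_force: [-1.2, 0.0, 7.4]
eef_pos: [0.5141, -0.0887, 0.0511]
ft_force: [-4.2, 0.0, 14.2]
```

```bash
python3 -m inch '[0,0,20,0,0,0,0,0,0,60,0,0,0,0,0,0,100,0,0,0,0,0,0,120,0,0,0,0,0,0,120,0,0,0,0,0,0,120,0,0,0,0]'; python3 - <<'E'
from h import *
print(bot.job_done())
E
```

```text
clock: 10.5
eef_pos: [0.5144, -0.0885, 0.1704]
tool_rot: [0.996, 0.087, 0.002, 0.0]
ft_force: [-0.6, -0.6, -0.0]
grip_width: -0.0
grasp_force: 0.0
the job is handed in; nothing more can be done
None
```

The front right corner, the first one I pressed, was the one that sank (about 4.5 mm); I pushed its shim in until the tab lay flat on the plate's edge, it then gave under 1 mm at 14 N, and I handed the job in at about 10.5 s without pressing the other three corners.

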